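# Seat the vent plug in the tortilla warmer's lid with sprung tongs

## Robot

A 7-joint arm with a two-finger parallel gripper is mounted at the origin on the work surface. World frame = base frame: x ahead of the robot, y to its left, z up, the work surface at z = 0. Lengths are in mm, angles in rad, forces in N, time in s.
With the tool pointing down it reaches from about 425 to 875 mm from the base axis. Payload 9.9 kg.
Tool frame: the origin (TCP) lies at the very end of the fingers, on their centre line; the grasp point (between the pads) lies 19 mm behind it; z points along the fingers, y is the line along which they close (so a half turn about z gives the same grasp; the last joint's range is limited). The gripper opens to 85 mm and grips with 20 to 120 N. Pads are 22 mm wide; open, the fingers measure 114 mm over their backs; the gripper's body (76 mm by 85 mm) begins 54 mm behind the grasp point. The pads swing forward as they close: fully open they stand 13 mm farther back than shut.
Start: joints at [-1.278, 0.576, 0.025, 1.437, -0.015, 1.129, -0.057], TCP at [248.357, 627.653, 231.289] pointing down, gripper open.
Joint ranges: [-2.76, 2.76], [-0.34, 2.15], [-1.52, 1.57], [0.19, 2.46], [-1.09, 4.23], [0.17, 1.99], [-2.82, 2.82]. Speed limits (rad/s): [2.22, 2.22, 3.01, 3.01, 3.14, 3.14, 3.14].

## Interface

Orientations are given as a 3x3 rotation matrix whose columns are the frame's x, y, z axes.
In Python, from station import ctrl gives the robot as it stands. The module is installed in compiled form; this text tells all that it offers.
- The arm moves only by the shell command python3 -m jog 'ROWS'. ROWS is JSON, a list of rows, each an object with "claw": the closure, from 0 (fully open) to 1 (shut); "translation": the shift along the tool's x, y, z in mm, a list of three; "spin": the turn about the tool's z in rad. In form: [{"claw": claw, "translation": [tx, ty, tz], "spin": spin}, ...]. A call has exactly 5 rows; each row is the pose to reach, as a shift and turn from the pose commanded when the call began, along the tool's axes at that moment; what a row does not reach only later rows make up. A row lasts 1/12 s, in which the tool goes at most 41.7 mm and 7.16 degrees, less where a joint would pass 70% of its speed; a pose out of reach is approached as far as the arm can. A call with a gripper value outside its range is refused whole. The fingers move at their own pace and stop on an object; the grip force is fixed at half the most. Time passes only in rows, so rows that repeat a pose let the fingers close, or fill a call up. It gives the time, the measured TCP pose, the force, the opening and the grip force at its end, in the units of the state.
- ctrl.sense(): the state, without advancing time (a new reading comes with each control period).
- ctrl.camera(name): name is "side" or "top"; returns the picture (384x512x3 uint8, blue, green, red); there is no depth.
- ctrl.calibration(name): a dict with "vertical_fov" (degrees; the focal length in pixels is half the picture's height over the tangent of half this angle, whatever the lens; pixels are square), "cx", "cy" (the principal point, pixels), "distortion" ([k1, k2, p1, p2, k3] as OpenCV has them; the pictures are not rectified), "R" (3x3) and "t" (3): a world point X has camera coordinates R X + t. Camera axes: x right, y down, z forward; pixel columns grow to the right and rows downward; lengths in mm; the calibration is good to about 2 mm. A picture is of the moment at which its call begins. calibration takes no time and is no camera call.
- ctrl.finish_job(): hands the job in; it is judged then, once.
The state is a dict: "t": time; "q": joint angles; "dq": joint speeds; "joint_torque": joint torques, N m; "eef_pos": TCP position; "ee_rot": TCP orientation; "force": force on the tool from outside, world axes, zero at the start; "torque": the same for the moment, N m; "finger_gap": finger opening in mm; "finger_force": force on a finger pad.
Only numpy, scipy, OpenCV 4.12 (cv2) and the standard library are available. Lean on these libraries where they do the work, as an engineer would, in place of code of your own. Each camera call takes 0.05 s, during which the arm holds its last target. There are 200 camera calls.

## Task

Take the small sprung tongs from their stand, squeeze them shut on the knob of the steel vent plug, lift it out of the wooden block and push it with the tongs down into the vent collar on the tortilla warmer's lid until its flange sits flush, leaning on it for about a second with some 16 N, and never more than 22 N, because the terracotta chips. Then let go of the plug and put the tongs back, standing upright in their stand. Never touch the plug with the gripper's own fingers, and leave the ladle and the cup alone.

Things in the scene. Friction and masses are not known exactly. Their poses are not given: they have to be found in the camera images.
- tongs: U-shaped steel tongs, upright in the stand, tips down; 116 mm tall, 120 g. Origin: midway between the two tips at their lower ends; z up to the bow, y is the line along which the arms are squeezed together. The arms are flat plates 18 mm wide (along x), hinged under the bow at z = 110 mm and sprung apart; above z = 92 mm they draw in to the narrow bow, 18 mm long in y, that ends at z = 116 mm.
- tongs_grip (a point): Where to hold the tongs: midway between the arms, 75 mm above the tips (60 to 85 mm will do), pressing the arms' outer faces along y. Width there 38 mm open, 30 mm shut on the knob; the spring pushes back with 9 N (open) to 12 N (shut). Squeezed lightly to 34 mm, the spring keeps them in the grip with the jaws well open; a squeeze of 60 N grips the plug with about 16 N.
- tongs_jaw (a point): Midway between the jaws, 20.5 mm above the tips' lower ends: the underside of the lips. Each tip is an upright V-shaped jaw (20 mm tall below here) that centres a round knob; a lip on top of it comes over the knob's top as the jaws shut and pushes it down. Open, the jaws leave a gap of 32 mm and are 55 mm over their backs; 23 mm wide in x.
- tongs_l (a joint): Hinge of one tong arm (the other mirrors it): 0 = sprung open, 0.115 rad = shut on the plug's knob, 0.125 rad = fully shut on nothing.
- stand: Black plastic tongs stand, fixed: an open-topped rectangular pocket, inside 32 mm (x) by 68 mm (y) and 41 mm deep, rim 45 mm above the rack top, inner floor 4 mm above it, on a 70 x 100 mm foot. Origin: centre of its underside. The tongs stand in its middle, their y along the stand's y.
- plug: Stainless steel vent plug, 60 g, upright. Origin: on its axis at the flange's underside. Below: stem 16 mm in diameter, 22 mm long, its last 8 mm tapering to 8 mm. Flange 26 mm in diameter, 4 mm thick. Above it a round knob 18 mm in diameter from z = 4 to 22 mm. It hangs by its flange in the block's hole.
- block: Wooden block 70 x 70 x 35 mm, fixed, with one 20 mm hole, 28 mm deep, in the middle of its top. Origin: centre of its underside.
- warmer: Round terracotta tortilla warmer with its lid on, fixed, 188 mm across (216 mm over two lugs on its sides), lid top 78 mm high. In the middle of the lid stands the vent collar, up to 104 mm high. Origin: centre of its underside.
- collar: The vent: a round terracotta collar, fixed on the lid, 44 mm in diameter. Origin: centre of the hole's mouth on its flat top, 104 mm above the rack top, z up. The hole is 18.4 mm wide and 26 mm deep; three hidden spring clips 10 mm down grip the stem, so the plug goes in only when pushed (roughly 1 to 6 N) and stays at any depth it is left. It is home when its flange lies on the collar.
- ladle: Stainless steel ladle lying on the rack, bowl 84 mm across, 34 mm high, handle 210 mm long along its -y. Origin: under the bowl. To be left alone.
- cup: Green plastic cup standing on the rack, 74 mm across, 90 mm high. Origin: centre of its underside. To be left alone.
Things that resemble listed ones, but are neither listed nor needed, are in the scene too. Several things look just like the tongs: the one meant starts farthest to the robot's left.

How it is judged:
By the outcome, as a careful person would: the job done as asked, in the order asked, and still so for the second after the job is handed in, with the robot touching nothing.
It also fails if it takes over 72 s, if anything falls off the work surface, if the arm or the gripper's body presses on something with over 40 N, if the wrist force passes 120 N, or if a joint passes its speed limit or range.

## Working session

There is one attempt and no reset: what is moved stays moved. The work goes in short steps, Python scripts to look and compute and a shell command to move; the robot and the scene stay as the last step left them, time stands still between calls to the robot, and variables do not carry over. Pictures are saved under pics/ and viewed, at most 13 in all, crops included, and the job is handed in when it is done.

```bash
mkdir -p pics
python3 - <<'E'
from station import ctrl
import cv2,numpy as np
for n in("side","top"):
    cv2.imwrite(f"pics/{n}0.png",ctrl.camera(n)); c=ctrl.calibration(n); print(n,c)
    print("campos",-np.array(c["R"]).T@np.array(c["t"]))
s=ctrl.sense();print(s["t"],s["eef_pos"],np.round(s["ee_rot"],3),s["force"],s["finger_gap"])
E
```

```text
side {'vertical_fov': 46.13605494719991, 'cx': 254.64822814503873, 'cy': 186.23907129040916, 'distortion': array([-0.18312485,  0.        ,  0.        ,  0.        ,  0.        ]), 'R': array([[ 0.8429254 , -0.53802014, -0.00333105],
       [-0.39163852, -0.60931816, -0.68945678],
       [ 0.36891197,  0.5824652 , -0.72431917]]), 't': array([-517.57734813,  299.63069623, 1024.07131505])}
campos [ 175.83385099 -692.38251572  946.6128208 ]
top {'vertical_fov': 55.43836988989857, 'cx': 260.036715478762, 'cy': 192.48058640928755, 'distortion': array([0.02205832, 0.        , 0.        , 0.        , 0.        ]), 'R': array([[ 5.20628521e-04, -9.99831374e-01,  1.83562871e-02],
       [-9.98356556e-01, -1.57160115e-03, -5.72862710e-02],
       [ 5.73054598e-02, -1.82962947e-02, -9.98189025e-01]]), 't': array([  -7.91436339,  623.47995081, 1064.47433769])}
campos [ 561.45922557   12.54276913 1098.40872119]
0.1 [248.18640514 627.2857476  230.53302143] [[-0.93   0.368 -0.001]
 [ 0.368  0.93  -0.001]
 [-0.    -0.001 -1.   ]] [-0.9639379  0.1285258  0.2455235] 85.33141805391826
```

View pics/side0.png

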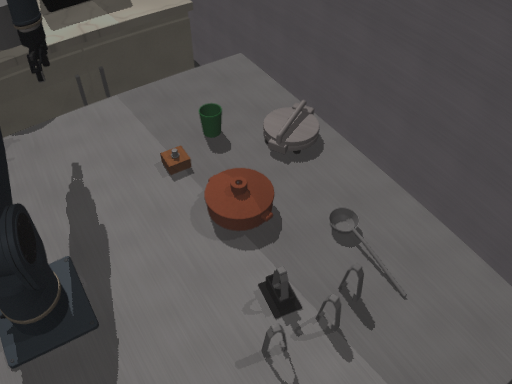

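View pics/top0.png

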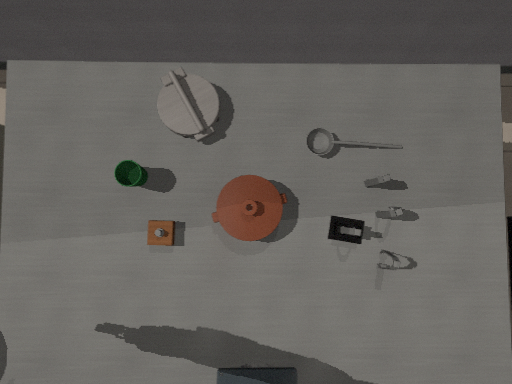

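The side picture shows the stand with tongs at about (280,288), the plug in its block at (175,158) and the warmer's collar at (239,184). In the top picture they are at (347,230), (160,233) and (251,208). The tongs in the stand are the farthest left of the four lookalikes. Next I'll zoom in on these spots.

```bash
cat > h.py <<'E'
from station import ctrl
import cv2,numpy as np
def ray(n,p):
    c=ctrl.calibration(n);f=192/np.tan(np.radians(c["vertical_fov"]/2))
    K=np.array([[f,0,c["cx"]],[0,f,c["cy"]],[0,0,1]])
    u=cv2.undistortPoints(np.array([[p]],float),K,np.array(c["distortion"]))[0,0]
    R=np.array(c["R"]);return -R.T@c["t"],R.T@np.array([u[0],u[1],1])
def plane(n,p,z):
    o,d=ray(n,p);return o+d*(z-o[2])/d[2]
def tri(ps,pt):
    o1,d1=ray("side",ps);o2,d2=ray("top",pt)
    s=np.linalg.lstsq(np.c_[d1,-d2],o2-o1,rcond=None)[0]
    a=o1+d1*s[0];b=o2+d2*s[1];return (a+b)/2,np.linalg.norm(a-b)
def proj(n,X):
    c=ctrl.calibration(n);f=192/np.tan(np.radians(c["vertical_fov"]/2))
    K=np.array([[f,0,c["cx"]],[0,f,c["cy"]],[0,0,1]])
    return cv2.projectPoints(np.array([X],float),cv2.Rodrigues(np.array(c["R"]))[0],np.array(c["t"]),K,np.array(c["distortion"]))[0][0,0]
def crop(im,x,y,w,h,k):
    return cv2.resize(im[y:y+h,x:x+w],None,fx=k,fy=k,interpolation=cv2.INTER_NEAREST)
E
python3 - <<'E'
from h import *
s=cv2.imread("pics/side0.png");t=cv2.imread("pics/top0.png")
a=np.hstack([crop(s,255,260,50,60,8)[:300*8//8*1 or None],crop(t,325,205,50,60,8)])[:480]
b=np.hstack([crop(s,155,140,40,36,5),crop(s,220,170,40,36,5),crop(t,140,215,40,36,5),crop(t,231,190,40,36,5)])
a=cv2.resize(a[:300] if a.shape[0]==300 else a,(800,int(a.shape[0]*800/a.shape[1])),interpolation=0)
print(a.shape,b.shape)
out=np.vstack([a,b])[:600] ; out=out if out.shape[0]<=600 else out
cv2.imwrite("pics/z1.png",out)
# colour masks: dark stand
for n,im,(x0,y0,x1,y1) in(("side",s,(250,262,310,320)),("top",t,(320,208,372,252))):
    m=np.zeros(im.shape[:2],np.uint8);m[y0:y1,x0:x1]=(im[y0:y1,x0:x1].max(2)<40)*255
    c=max(cv2.findContours(m,0,2)[0],key=cv2.contourArea);print(n,"stand",cv2.minAreaRect(c))
    print(cv2.boxPoints(cv2.minAreaRect(c)).tolist())
hs=cv2.cvtColor(t,cv2.COLOR_BGR2HSV)
m=((hs[...,0]<15)&(hs[...,1]>120)).astype(np.uint8)*255
for c in cv2.findContours(m,0,2)[0]:
    if cv2.contourArea(c)>80: print("red top",cv2.contourArea(c),cv2.minAreaRect(c))
E
```

```text
Traceback (most recent call last):
ValueError: all the input array dimensions except for the concatenation axis must match exactly, but along dimension 0, the array at index 0 has size 300 and the array at index 1 has size 480
```

Run:
```python
from h import *
s=cv2.imread("pics/side0.png");t=cv2.imread("pics/top0.png")
a=np.hstack([crop(s,255,260,50,50,8),crop(t,322,205,50,50,8)])
b=np.hstack([crop(s,155,140,40,38,5),crop(s,220,170,40,38,5),crop(t,140,215,40,38,5),crop(t,231,190,40,38,5)])
cv2.imwrite("pics/z1.png",np.vstack([a,b]))
for n,im,(x0,y0,x1,y1) in(("side",s,(250,262,310,320)),("top",t,(320,208,372,252))):
    m=np.zeros(im.shape[:2],np.uint8);m[y0:y1,x0:x1]=(im[y0:y1,x0:x1].max(2)<40)*255
    c=max(cv2.findContours(m,0,2)[0],key=cv2.contourArea)
    print(n,"stand",np.round(cv2.boxPoints(cv2.minAreaRect(c)),1).tolist())
hs=cv2.cvtColor(t,cv2.COLOR_BGR2HSV)
m=((hs[...,0]<15)&(hs[...,1]>120)).astype(np.uint8)*255
for c in cv2.findContours(m,0,2)[0]:
    if cv2.contourArea(c)>80: print("red top",cv2.contourArea(c),cv2.minAreaRect(c))
```

```text
side stand [[257.0, 282.0], [282.20001220703125, 269.3999938964844], [301.20001220703125, 307.3999938964844], [276.0, 320.0]]
top stand [[327.29998779296875, 237.8000030517578], [331.29998779296875, 215.10000610351562], [364.1000061035156, 220.89999389648438], [360.1000061035156, 243.60000610351562]]
red top 567.0 ((161.0, 232.5), (23.0, 26.0), 90.0)
red top 3386.5 ((249.20004272460938, 207.60000610351562), (65.29318237304688, 65.29318237304688), 26.56505012512207)
```

View pics/z1.png

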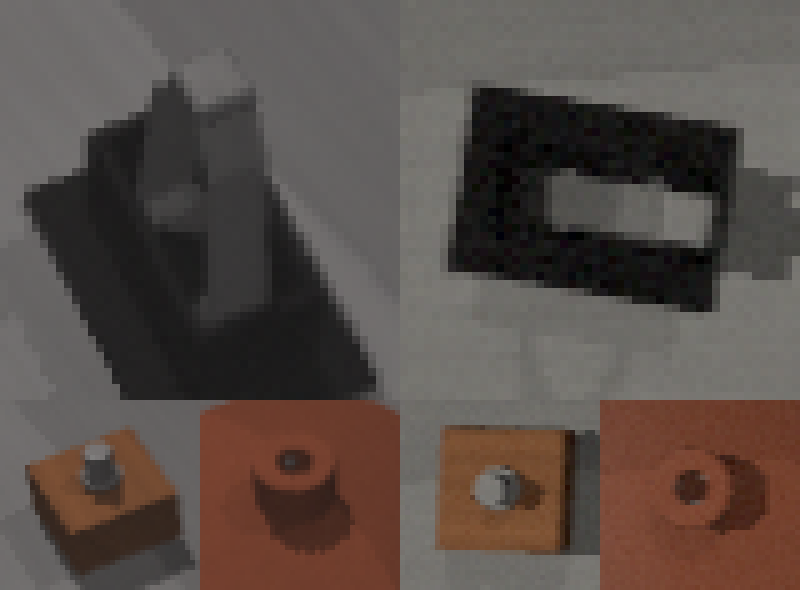

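The zoom shows:
- **Stand:** black, long axis about 10° off in the top view.
- **Tongs' bow top:** side (281.7,269.5), top (357.8,231.8).
- **Knob top:** side (174.1,149.7), top (156.9,232).
- **Collar hole:** side (238.1,181.7), top (248.6,206.9).

Run:
```python
from h import *
np.set_printoptions(precision=1,suppress=True)
for n,a,b in(("bow",(281.7,269.5),(357.8,231.8)),("knob",(174.1,149.7),(156.9,232)),("collar",(238.1,181.7),(248.6,206.9))):
    print(n,*tri(a,b))
print("bow@116",plane("side",(281.7,269.5),120),plane("top",(357.8,231.8),120))
print("knob@57",plane("side",(174.1,149.7),57),plane("top",(156.9,232),57))
print("coll@104",plane("side",(238.1,181.7),104),plane("top",(248.6,206.9),104))
B=np.array([[327.3,237.8],[331.3,215.1],[364.1,220.9],[360.1,243.6]])
P=np.array([plane("top",p,5) for p in B]);print(P,P.mean(0))
d=P[2]-P[1];print("yaw of long dir",np.degrees(np.arctan2(-d[1],-d[0])))
print("block",plane("top",(161,232.5),35))
```

```text
bow [ 512.9 -267.8  117.6] 0.6483151654914747
knob [509.4 285.1  52. ] 0.9808710522191721
collar [579.3  25.4 100.3] 0.034194022204146836
bow@116 [ 512.2 -269.1  120. ] [ 512.7 -266.9  120. ]
knob@57 [508.  279.3  57. ] [509.3 284.   57. ]
coll@104 [577.5  22.3 104. ] [579.2  25.4 104. ]
[[ 489.1 -208.3    5. ]
 [ 556.7 -221.     5. ]
 [ 539.5 -319.2    5. ]
 [ 472.  -306.1    5. ]] [ 514.3 -263.6    5. ]
yaw of long dir 80.05026199406419
block [506.7 278.   35. ]
```

```bash
cat >> h.py <<'E'
def go(x,y,z,yaw=80):  # tool-axis shift from the measured pose to a world target; yaw of tool y in degrees
    s=ctrl.sense();R=np.array(s["ee_rot"]);d=R.T@(np.array([x,y,z])-s["eef_pos"])
    a=np.degrees(np.arctan2(R[1,1],R[0,1]));sp=-np.radians((yaw-a+90)%180-90)
    print("t %.2f pos %s shift %s spin %.3f F %s gap %.1f ff %s"%(s["t"],np.round(s["eef_pos"],1),np.round(d,1),sp,np.round(s["force"],1),s["finger_gap"],np.round(s["finger_force"],1)))
E
python3 -m jog '[{"claw":0,"translation":[-40,-16,0],"spin":-0.04},{"claw":0,"translation":[-80,-32,0],"spin":-0.08},{"claw":0,"translation":[-120,-48,0],"spin":-0.12},{"claw":0,"translation":[-160,-64,0],"spin":-0.16},{"claw":0,"translation":[-196,-80,0],"spin":-0.203}]'
python3 -c "from h import *;go(510,-265,231)"
```

```text
t: 0.52
eef_pos: [399.9, 482.0, 230.9]
ee_rot: [[-0.985, 0.171, -0.0], [0.171, 0.985, -0.001], [0.0, -0.001, -1.0]]
force: [1.6, 0.8, -0.0]
finger_gap: 85.5
finger_force: 0.0
t 0.52 pos [399.9 482.  230.9] shift [-2.360e+02 -7.172e+02  3.000e-01] spin 0.003 F [ 1.6  0.8 -0. ] gap 85.5 ff 0.0
```

```bash
for i in 1 ; do
python3 -m jog '[{"claw":0,"translation":[-12,-36,0],"spin":0},{"claw":0,"translation":[-24,-72,0],"spin":0},{"claw":0,"translation":[-36,-108,0],"spin":0},{"claw":0,"translation":[-48,-144,0],"spin":0},{"claw":0,"translation":[-59,-179,0],"spin":0}]' >/dev/null
python3 -m jog '[{"claw":0,"translation":[-12,-36,0],"spin":0},{"claw":0,"translation":[-24,-72,0],"spin":0},{"claw":0,"translation":[-36,-108,0],"spin":0},{"claw":0,"translation":[-48,-144,0],"spin":0},{"claw":0,"translation":[-59,-179,0],"spin":0}]' >/dev/null
python3 -m jog '[{"claw":0,"translation":[-12,-36,0],"spin":0},{"claw":0,"translation":[-24,-72,0],"spin":0},{"claw":0,"translation":[-36,-108,0],"spin":0},{"claw":0,"translation":[-48,-144,0],"spin":0},{"claw":0,"translation":[-59,-179,0],"spin":0}]' >/dev/null
done
python3 -m jog '[{"claw":0,"translation":[-12,-36,0],"spin":0},{"claw":0,"translation":[-24,-72,0],"spin":0},{"claw":0,"translation":[-36,-108,0],"spin":0},{"claw":0,"translation":[-48,-144,0],"spin":0},{"claw":0,"translation":[-59,-179,0],"spin":0}]'
python3 -c "
from h import *;go(513,-266,160)
cv2.imwrite('pics/s1.png',ctrl.camera('side'))"
```

```text
t: 2.18
eef_pos: [507.2, -264.5, 231.1]
ee_rot: [[-0.985, 0.173, -0.0], [0.173, 0.985, 0.0], [0.0, 0.0, -1.0]]
force: [0.6, 0.5, 0.4]
finger_gap: 85.3
finger_force: 0.0
t 2.18 pos [ 507.2 -264.5  231.1] shift [-6.  -0.5 71.1] spin 0.001 F [0.6 0.5 0.4] gap 85.3 ff 0.0
```

```bash
python3 -m jog '[{"claw":0,"translation":[-6,-0.5,20],"spin":0},{"claw":0,"translation":[-6,-0.5,40],"spin":0},{"claw":0,"translation":[-6,-0.5,60],"spin":0},{"claw":0,"translation":[-6,-0.5,80],"spin":0},{"claw":0,"translation":[-6,-0.5,100],"spin":0}]' |head -4
python3 -m jog '[{"claw":0,"translation":[0,0,20],"spin":0},{"claw":0,"translation":[0,0,40],"spin":0},{"claw":0,"translation":[0,0,60],"spin":0},{"claw":0,"translation":[0,0,74],"spin":0},{"claw":0,"translation":[0,0,74],"spin":0}]'
python3 -c "
from h import *;go(513,-266,57)
s=ctrl.camera('side');t=ctrl.camera('top')
cv2.imwrite('pics/s2.png',np.hstack([crop(s,240,220,80,100,5),crop(t,310,190,80,80,5)[:500].repeat(1,0) if 0 else cv2.copyMakeBorder(crop(t,310,190,80,80,5),0,100,0,0,0)]))"
```

```text
t: 2.65
eef_pos: [513.0, -263.7, 130.1]
ee_rot: [[-0.985, 0.173, -0.0], [0.173, 0.985, 0.0], [0.0, 0.0, -1.0]]
force: [0.9, -0.4, -0.6]
t: 3.07
eef_pos: [511.5, -262.8, 54.4]
ee_rot: [[-0.985, 0.173, -0.005], [0.173, 0.985, 0.002], [0.005, 0.001, -1.0]]
force: [-0.3, -0.5, 0.1]
finger_gap: 85.5
finger_force: 0.0
t 3.07 pos [ 511.5 -262.8   54.4] shift [-2.  -2.9 -2.6] spin 0.001 F [-0.3 -0.5  0.1] gap 85.5 ff 0.0
```

View pics/s2.png

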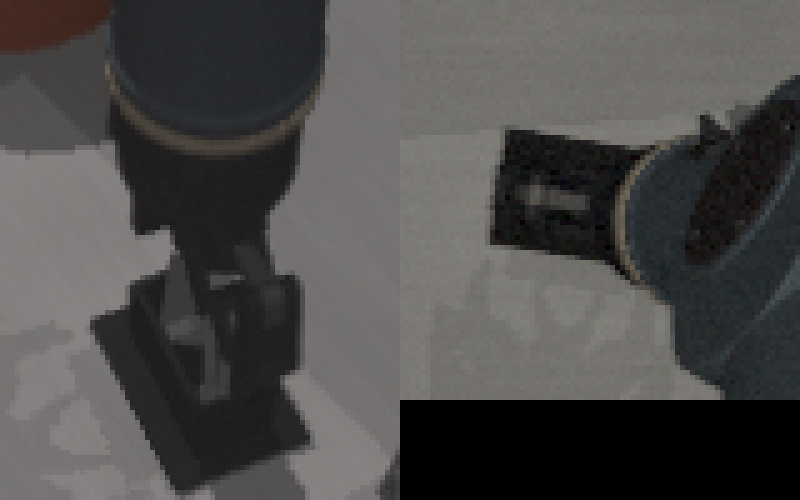

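The picture shows the fingers straddling the tongs above the stand's rim at about (210,290), with no contact. I'll squeeze lightly.

```bash
python3 -m jog '[{"claw":0,"translation":[0,0,0],"spin":0},{"claw":0.3,"translation":[0,0,0],"spin":0},{"claw":0.5,"translation":[0,0,0],"spin":0},{"claw":0.55,"translation":[0,0,0],"spin":0},{"claw":0.57,"translation":[0,0,0],"spin":0}]'
python3 -m jog '[{"claw":0.58,"translation":[0,0,0],"spin":0},{"claw":0.59,"translation":[0,0,0],"spin":0},{"claw":0.6,"translation":[0,0,0],"spin":0},{"claw":0.6,"translation":[0,0,0],"spin":0},{"claw":0.6,"translation":[0,0,0],"spin":0}]'
```

```text
t: 3.58
eef_pos: [513.5, -264.1, 57.9]
ee_rot: [[-0.985, 0.173, 0.001], [0.173, 0.985, -0.0], [-0.001, -0.0, -1.0]]
force: [0.0, 2.7, 4.1]
finger_gap: 38.6
finger_force: 9.0
t: 4.0
eef_pos: [513.7, -263.8, 57.8]
ee_rot: [[-0.985, 0.173, 0.001], [0.173, 0.985, 0.0], [-0.001, 0.0, -1.0]]
force: [0.7, 2.2, 6.2]
finger_gap: 34.3
finger_force: 9.3
```

```bash
python3 -m jog '[{"claw":0.6,"translation":[0,0,-5],"spin":0},{"claw":0.6,"translation":[0,0,-15],"spin":0},{"claw":0.6,"translation":[0,0,-30],"spin":0},{"claw":0.6,"translation":[0,0,-45],"spin":0},{"claw":0.6,"translation":[0,0,-60],"spin":0}]'
python3 -m jog '[{"claw":0.6,"translation":[0,0,-20],"spin":0},{"claw":0.6,"translation":[0,0,-40],"spin":0},{"claw":0.6,"translation":[0,0,-60],"spin":0},{"claw":0.6,"translation":[0,0,-80],"spin":0},{"claw":0.6,"translation":[0,0,-100],"spin":0}]'
python3 -c "
from h import *;go(508,280,220)
s=ctrl.camera('side');t=ctrl.camera('top')
cv2.imwrite('pics/s3.png',np.hstack([crop(s,240,160,80,120,5),crop(t,310,150,80,120,5)]))"
```

```text
t: 4.42
eef_pos: [512.9, -264.1, 118.5]
ee_rot: [[-0.985, 0.173, -0.0], [0.173, 0.985, -0.0], [0.0, -0.0, -1.0]]
force: [0.2, -0.0, -1.5]
finger_gap: 34.6
finger_force: 7.2
t: 4.83
eef_pos: [512.8, -264.0, 219.0]
ee_rot: [[-0.985, 0.173, -0.0], [0.173, 0.985, -0.0], [0.0, -0.0, -1.0]]
force: [0.9, 0.1, -0.9]
finger_gap: 34.2
finger_force: 7.2
t 4.83 pos [ 512.8 -264.   219. ] shift [ 99.  535.   -1.1] spin 0.000 F [ 0.9  0.1 -0.9] gap 34.2 ff 7.2
```

View pics/s3.png

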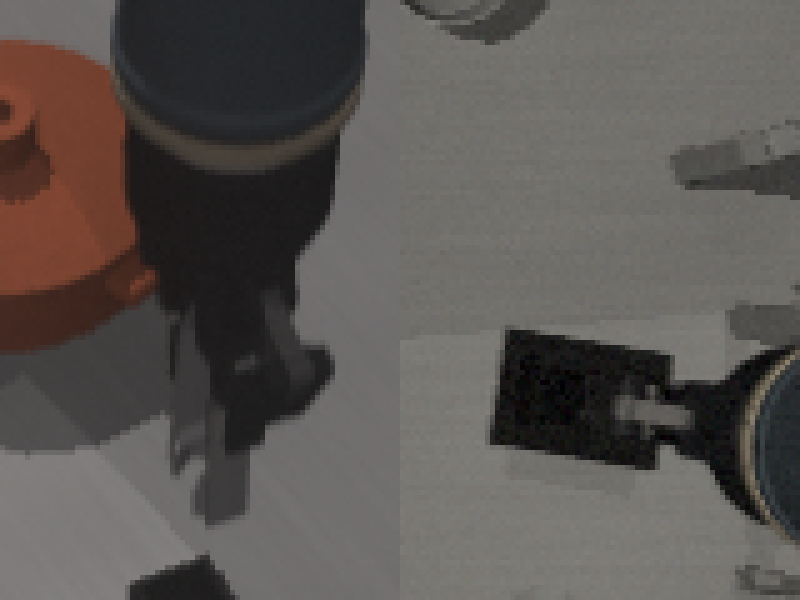

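The side view shows the tongs held upright, with the near tip at about (283.5,263). The stand is now empty below them. Next I'll carry the tongs across to the plug.

```bash
python3 -m jog '[{"claw":0.6,"translation":[7,36,0],"spin":0},{"claw":0.6,"translation":[14,72,0],"spin":0},{"claw":0.6,"translation":[21,108,0],"spin":0},{"claw":0.6,"translation":[28,144,0],"spin":0},{"claw":0.6,"translation":[33,178,0],"spin":0}]' >/dev/null
python3 -m jog '[{"claw":0.6,"translation":[7,36,0],"spin":0},{"claw":0.6,"translation":[14,72,0],"spin":0},{"claw":0.6,"translation":[21,108,0],"spin":0},{"claw":0.6,"translation":[28,144,0],"spin":0},{"claw":0.6,"translation":[33,178,0],"spin":0}]' >/dev/null
python3 -m jog '[{"claw":0.6,"translation":[7,36,0],"spin":0},{"claw":0.6,"translation":[14,72,0],"spin":0},{"claw":0.6,"translation":[21,108,0],"spin":0},{"claw":0.6,"translation":[28,144,0],"spin":0},{"claw":0.6,"translation":[33,178,0],"spin":0}]' >/dev/null
python3 -m jog '[{"claw":0.6,"translation":[0,0,25],"spin":0},{"claw":0.6,"translation":[0,0,50],"spin":0},{"claw":0.6,"translation":[0,0,75],"spin":0},{"claw":0.6,"translation":[0,0,86],"spin":0},{"claw":0.6,"translation":[0,0,86],"spin":0}]'
python3 -m jog '[{"claw":0.6,"translation":[0,0,0],"spin":0},{"claw":0.6,"translation":[0,0,0],"spin":0},{"claw":0.6,"translation":[0,0,0],"spin":0},{"claw":0.6,"translation":[0,0,0],"spin":0},{"claw":0.6,"translation":[0,0,0],"spin":0}]' >/dev/null
python3 -c "
from h import *;go(508,281,134)
s=ctrl.camera('side');t=ctrl.camera('top')
cv2.imwrite('pics/s4r.png',s);cv2.imwrite('pics/t4r.png',t)
cv2.imwrite('pics/s4.png',np.hstack([crop(s,150,110,50,75,8),crop(t,135,200,50,75,8)]))
p=ctrl.sense()['eef_pos'];R=np.array(ctrl.sense()['ee_rot'])
for dy in(-20,20): 
  q=p+R@[0,dy,53.8];print(dy,proj('side',q),(proj('side',q)-[149.5,109.5])*8)
"
```

```text
t: 6.6
eef_pos: [506.4, 278.0, 128.6]
ee_rot: [[-0.985, 0.173, -0.005], [0.173, 0.985, -0.003], [0.004, -0.004, -1.0]]
force: [-0.2, -1.1, -2.3]
finger_gap: 34.3
finger_force: 7.2
t 7.02 pos [508.5 279.3 132.3] shift [ 0.8  1.6 -1.7] spin 0.001 F [ 0.4 -0.  -0.8] gap 34.4 ff 7.2
-20 [175.09899691 148.5071042 ] [204.79197525 312.05683356]
20 [171.55166386 140.28982674] [176.41331084 246.31861388]
```

View pics/s4.png

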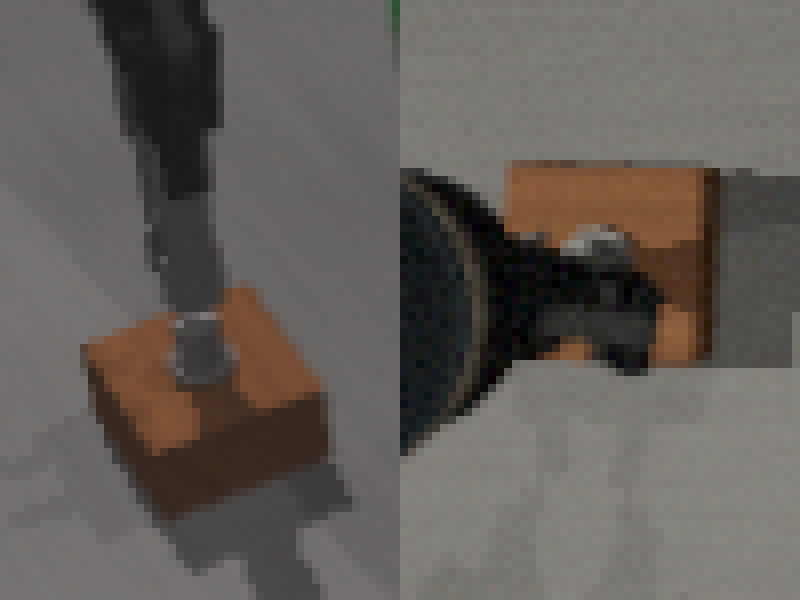

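The side crop shows the near jaw's bottom at (195,310), the knob below it at x≈198 and the flange centred at about (202,362). In the top crop the block's top face is centred at (604,263).

Run:
```python
from h import *
print("block top",plane("top",(160,232.4),35))
for c in((202,362),(211,364)): print("flange side",plane("side",np.array(c)/8+[149.5,109.5],39))
t=cv2.imread("pics/top0.png");hs=cv2.cvtColor(t,cv2.COLOR_BGR2HSV)[215:252,140:180]
m=((hs[...,1]<70)&(hs[...,2]>60)).astype(np.uint8)
m[:, :6]=0;m[:,32:]=0;m[:6]=0;m[30:]=0
n,l,s,c=cv2.connectedComponentsWithStats(m);print(s,c+[140,215])
i=1+np.argmax(s[1:,4]);print("plug top",[plane("top",c[i]+[140,215],z) for z in(39,48,57)])
```

```text
block top [507.00064903 280.88994224  35.        ]
flange side [506.56112056 277.14897974  39.        ]
flange side [508.94471186 274.26596663  39.        ]
[[   0    0   40   37 1385]
 [   6    6    2   24   37]
 [  15   13    9    9   58]] [[159.87148014 233.09963899]
 [146.35135135 230.56756757]
 [159.01724138 232.17241379]]
plug top [array([507.85940787, 282.68624325,  39.        ]), array([508.31475466, 280.3912921 ,  48.        ]), array([508.77010145, 278.09634094,  57.        ])]
```

```bash
python3 -m jog '[{"claw":0.58,"translation":[0.5,0.5,5],"spin":0},{"claw":0.58,"translation":[0.5,0.5,10],"spin":0},{"claw":0.58,"translation":[0.5,0.5,15],"spin":0},{"claw":0.58,"translation":[0.5,0.5,18],"spin":0},{"claw":0.58,"translation":[0.5,0.5,18],"spin":0}]'
python3 -m jog '[{"claw":0.58,"translation":[0,0,3],"spin":0},{"claw":0.58,"translation":[0,0,6],"spin":0},{"claw":0.58,"translation":[0,0,8],"spin":0},{"claw":0.58,"translation":[0,0,8],"spin":0},{"claw":0.58,"translation":[0,0,8],"spin":0}]'
python3 -c "
from h import *;go(508,280,95)"
```

```text
t: 7.53
eef_pos: [507.1, 279.3, 112.2]
ee_rot: [[-0.985, 0.173, -0.002], [0.173, 0.985, -0.001], [0.001, -0.001, -1.0]]
force: [-0.4, -0.1, -1.0]
finger_gap: 36.0
finger_force: 6.8
t: 7.95
eef_pos: [507.6, 279.6, 105.2]
ee_rot: [[-0.985, 0.173, -0.0], [0.173, 0.985, -0.0], [0.0, -0.0, -1.0]]
force: [0.0, 0.3, -1.1]
finger_gap: 35.9
finger_force: 6.8
t 7.95 pos [507.6 279.6 105.2] shift [-0.3  0.4 10.2] spin 0.001 F [ 0.   0.3 -1.1] gap 35.9 ff 6.8
```

```bash
python3 -m jog '[{"claw":0.58,"translation":[0,0.3,3],"spin":0},{"claw":0.58,"translation":[0,0.3,6],"spin":0},{"claw":0.58,"translation":[0,0.3,9],"spin":0},{"claw":0.58,"translation":[0,0.3,10],"spin":0},{"claw":0.58,"translation":[0,0.3,10],"spin":0}]'
python3 -c "
from h import *;go(508,280,95)
s=ctrl.camera('side');t=ctrl.camera('top')
cv2.imwrite('pics/s5.png',np.hstack([crop(s,150,110,50,75,8),crop(t,135,200,50,75,8)]))"
```

```text
t: 8.37
eef_pos: [507.5, 279.8, 94.9]
ee_rot: [[-0.985, 0.173, -0.001], [0.173, 0.985, -0.0], [0.001, -0.0, -1.0]]
force: [0.1, 0.5, -0.1]
finger_gap: 35.8
finger_force: 6.8
t 8.37 pos [507.5 279.8  94.9] shift [-0.5  0.2 -0.1] spin 0.001 F [ 0.1  0.5 -0.1] gap 35.8 ff 6.8
```

View pics/s5.png

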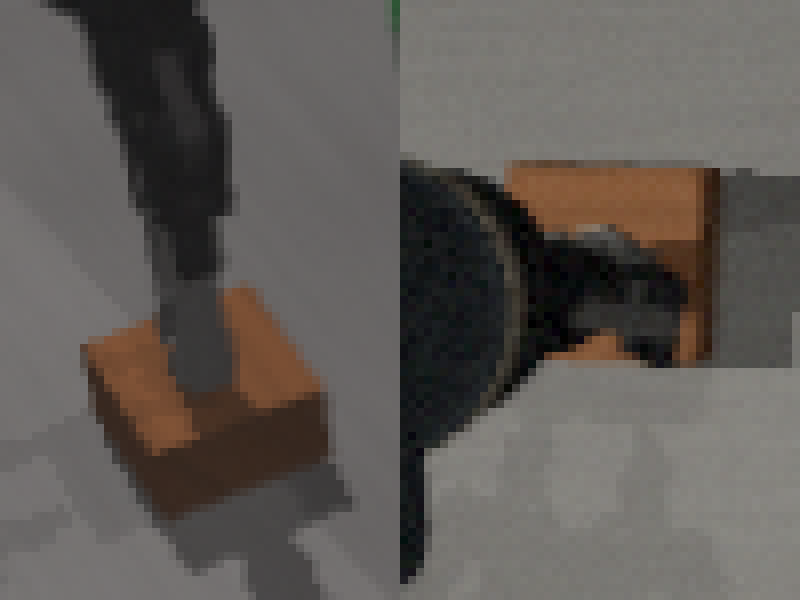

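The near jaw's bottom, at (205,390), lines up with the plug's axis and is just above the block. Now I'll squeeze the jaws shut.

```bash
python3 -m jog '[{"claw":0.6,"translation":[0,0,0],"spin":0},{"claw":0.62,"translation":[0,0,0],"spin":0},{"claw":0.64,"translation":[0,0,0],"spin":0},{"claw":0.66,"translation":[0,0,0],"spin":0},{"claw":0.7,"translation":[0,0,0],"spin":0}]'
python3 -m jog '[{"claw":0.8,"translation":[0,0,0],"spin":0},{"claw":1,"translation":[0,0,0],"spin":0},{"claw":1,"translation":[0,0,0],"spin":0},{"claw":1,"translation":[0,0,0],"spin":0},{"claw":1,"translation":[0,0,0],"spin":0}]'
python3 -c "from h import *;go(508,280,95)"
```

```text
t: 8.88
eef_pos: [507.9, 280.0, 95.5]
ee_rot: [[-0.985, 0.173, 0.0], [0.173, 0.985, 0.0], [-0.0, 0.0, -1.0]]
force: [0.8, 0.3, -0.0]
finger_gap: 28.6
finger_force: 59.0
t: 9.3
eef_pos: [507.9, 280.0, 95.4]
ee_rot: [[-0.985, 0.173, 0.0], [0.173, 0.985, 0.0], [-0.0, 0.0, -1.0]]
force: [0.6, -0.7, 2.2]
finger_gap: 28.7
finger_force: 59.0
t 9.30 pos [507.9 280.   95.4] shift [-0.1  0.1  0.4] spin 0.001 F [ 0.6 -0.7  2.2] gap 28.7 ff 59.0
```

```bash
python3 -m jog '[{"claw":1,"translation":[0,0,-6],"spin":0},{"claw":1,"translation":[0,0,-12],"spin":0},{"claw":1,"translation":[0,0,-20],"spin":0},{"claw":1,"translation":[0,0,-30],"spin":0},{"claw":1,"translation":[0,0,-45],"spin":0}]'
python3 -m jog '[{"claw":1,"translation":[0,0,-20],"spin":0},{"claw":1,"translation":[0,0,-40],"spin":0},{"claw":1,"translation":[0,0,-60],"spin":0},{"claw":1,"translation":[0,0,-80],"spin":0},{"claw":1,"translation":[0,0,-80],"spin":0}]'
python3 -c "
from h import *;go(579,25,220)
s=ctrl.camera('side');t=ctrl.camera('top')
cv2.imwrite('pics/s6.png',np.hstack([crop(s,150,85,50,75,8),crop(t,135,200,50,75,8)]))"
```

```text
t: 9.72
eef_pos: [507.2, 279.7, 140.7]
ee_rot: [[-0.985, 0.173, -0.001], [0.173, 0.985, -0.001], [0.001, -0.001, -1.0]]
force: [1.0, -0.5, -2.2]
finger_gap: 28.3
finger_force: 59.3
t: 10.13
eef_pos: [509.4, 280.8, 225.2]
ee_rot: [[-0.985, 0.173, 0.006], [0.173, 0.985, 0.004], [-0.005, 0.005, -1.0]]
force: [0.1, 1.2, -2.2]
finger_gap: 28.5
finger_force: 59.4
t 10.13 pos [509.4 280.8 225.2] shift [-112.8 -239.9    4.7] spin 0.001 F [ 0.1  1.2 -2.2] gap 28.5 ff 59.4
```

View pics/s6.png

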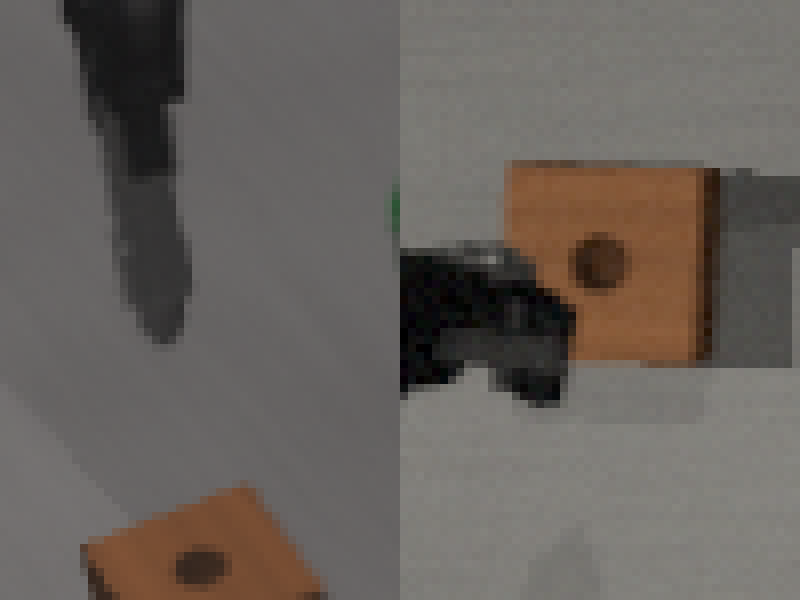

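The plug is out of the block and in the tongs, with its stem tip at (165,340) in the side crop. The empty hole is at side (200,567) and top (600,263). I'll carry it to the collar.

```bash
python3 -m jog '[{"claw":1,"translation":[-14,-30,0],"spin":0},{"claw":1,"translation":[-28,-60,0],"spin":0},{"claw":1,"translation":[-42,-90,0],"spin":0},{"claw":1,"translation":[-56,-120,0],"spin":0},{"claw":1,"translation":[-70,-149,0],"spin":0}]' >/dev/null
python3 -m jog '[{"claw":1,"translation":[-14,-30,5],"spin":0},{"claw":1,"translation":[-28,-60,10],"spin":0},{"claw":1,"translation":[-42,-90,15],"spin":0},{"claw":1,"translation":[-42,-90,18],"spin":0},{"claw":1,"translation":[-42,-90,18],"spin":0}]' >/dev/null
python3 -m jog '[{"claw":1,"translation":[0,0,0],"spin":0},{"claw":1,"translation":[0,0,0],"spin":0},{"claw":1,"translation":[0,0,0],"spin":0},{"claw":1,"translation":[0,0,0],"spin":0},{"claw":1,"translation":[0,0,0],"spin":0}]' >/dev/null
python3 - <<'E'
from h import *
go(579,25,200)
s=ctrl.camera('side');t=ctrl.camera('top')
cv2.imwrite('pics/s7r.png',s);cv2.imwrite('pics/t7r.png',t)
cv2.imwrite('pics/s7.png',np.hstack([crop(s,215,140,50,65,8),crop(t,225,170,50,65,8)]))
p=np.array(ctrl.sense()['eef_pos'])
for z in(76,83): # guesses of stem end below TCP
  print(z,proj('side',p-[0,0,z]),(proj('side',p-[0,0,z])-[214.5,139.5])*8)
# dark-hole centroids in first pictures
for n,f,(x0,y0,x1,y1),z in(("side","side0",(230,176,248,188),104),("top","top0",(243,200,256,214),104),("side","s6h",0,35) if 0 else ("top","top0",(243,200,256,214),104)):
  g=cv2.imread(f"pics/{f}.png")[y0:y1,x0:x1,2].astype(float);w=np.clip(95-g,0,None)
  yy,xx=np.mgrid[y0:y1,x0:x1];c=((w*xx).sum()/w.sum(),(w*yy).sum()/w.sum());print(n,c,plane(n,c,z))
print("blockhole",plane("side",(174.5,155.4),35),plane("top",(159.5,232.4),35))
E
```

```text
t 11.48 pos [576.6  26.1 202.4] shift [-2.5 -0.7  2.4] spin 0.002 F [-0.5  0.5 -2.3] gap 28.3 ff 59.6
76 [236.88215426 174.96323165] [179.05723412 283.70585317]
83 [236.96779576 176.87842422] [179.74236606 299.02739377]
side (np.float64(239.31065918653576), np.float64(183.51192145862552)) [576.75641487  14.98006286 104.        ]
top (np.float64(249.26900584795322), np.float64(206.87426900584796)) [579.30748822  23.57264475 104.        ]
top (np.float64(249.26900584795322), np.float64(206.87426900584796)) [579.30748822  23.57264475 104.        ]
blockhole [506.12733048 279.19589789  35.        ] [507.00312669 282.31703027  35.        ]
```

View pics/s7.png

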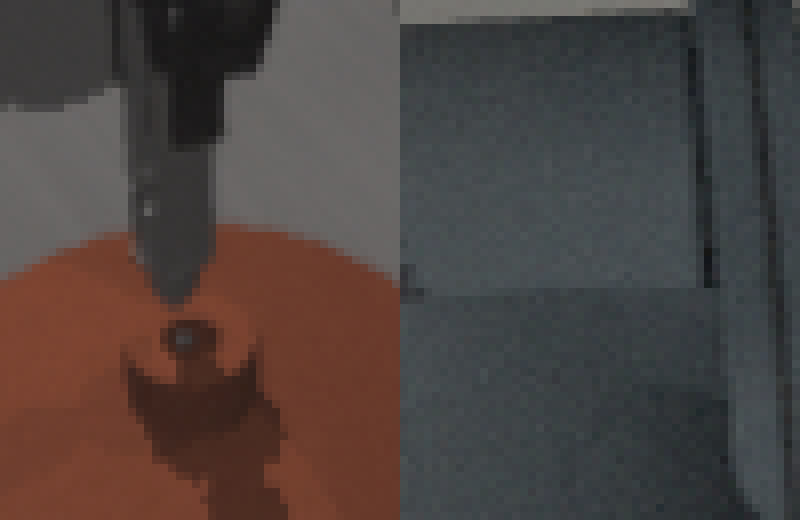

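Side crop: the stem tip is at (175,303) and the collar hole's centre at (190,337). The arm hides the top view. Comparing the two gives a target of about (579.7, 22.8).

```bash
python3 -m jog '[{"claw":1,"translation":[-3.5,-2.7,2],"spin":0},{"claw":1,"translation":[-3.5,-2.7,4],"spin":0},{"claw":1,"translation":[-3.5,-2.7,8],"spin":0},{"claw":1,"translation":[-3.5,-2.7,12],"spin":0},{"claw":1,"translation":[-3.5,-2.7,12],"spin":0}]' >/dev/null
python3 -m jog '[{"claw":1,"translation":[0,0,0],"spin":0},{"claw":1,"translation":[0,0,1],"spin":0},{"claw":1,"translation":[0,0,2],"spin":0},{"claw":1,"translation":[0,0,2],"spin":0},{"claw":1,"translation":[0,0,2],"spin":0}]'
python3 - <<'E'
from h import *
go(579.7,22.8,182)
s=ctrl.camera('side')
cv2.imwrite('pics/s8.png',crop(s,215,140,50,65,8))
E
```

```text
t: 12.42
eef_pos: [579.7, 21.9, 188.3]
ee_rot: [[-0.985, 0.173, 0.0], [0.173, 0.985, -0.0], [-0.0, -0.0, -1.0]]
force: [0.3, -0.2, -1.8]
finger_gap: 28.5
finger_force: 59.6
t 12.42 pos [579.7  21.9 188.3] shift [0.1 0.9 6.3] spin 0.001 F [ 0.3 -0.2 -1.8] gap 28.5 ff 59.6
```

View pics/s8.png

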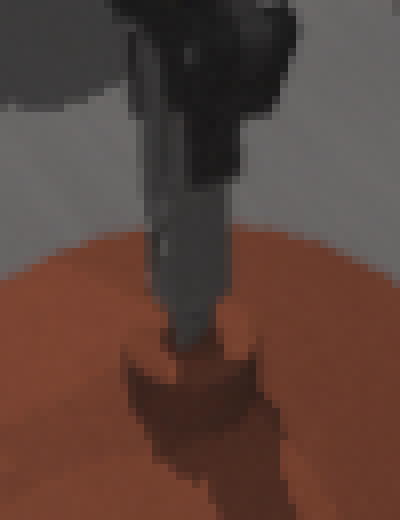

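The stem tip is at about (194,342) and the hole centre at (190,337), so I'll nudge +y by about 1.2 mm while lowering.

```bash
python3 -m jog '[{"claw":1,"translation":[0,1.2,0],"spin":0},{"claw":1,"translation":[0,1.2,1.5],"spin":0},{"claw":1,"translation":[0,1.2,3],"spin":0},{"claw":1,"translation":[0,1.2,4.5],"spin":0},{"claw":1,"translation":[0,1.2,4.5],"spin":0}]'|sed -n '2p;4p'
python3 -m jog '[{"claw":1,"translation":[0,0,1],"spin":0},{"claw":1,"translation":[0,0,2],"spin":0},{"claw":1,"translation":[0,0,3],"spin":0},{"claw":1,"translation":[0,0,3],"spin":0},{"claw":1,"translation":[0,0,3],"spin":0}]'|sed -n '2p;4p'
```

```text
eef_pos: [579.7, 23.1, 183.4]
force: [-0.2, -0.0, -3.1]
eef_pos: [579.9, 23.1, 180.7]
force: [0.2, -0.3, -0.8]
```

```bash
python3 -m jog '[{"claw":1,"translation":[0,0,0.7],"spin":0},{"claw":1,"translation":[0,0,1.4],"spin":0},{"claw":1,"translation":[0,0,2],"spin":0},{"claw":1,"translation":[0,0,2.5],"spin":0},{"claw":1,"translation":[0,0,3],"spin":0}]'|sed -n '2,4p'
python3 -m jog '[{"claw":1,"translation":[0,0,0.7],"spin":0},{"claw":1,"translation":[0,0,1.4],"spin":0},{"claw":1,"translation":[0,0,2],"spin":0},{"claw":1,"translation":[0,0,2.5],"spin":0},{"claw":1,"translation":[0,0,3],"spin":0}]'|sed -n '2,4p'
```

```text
eef_pos: [579.9, 23.1, 177.7]
ee_rot: [[-0.985, 0.173, -0.0], [0.173, 0.985, -0.0], [0.0, -0.0, -1.0]]
force: [-0.1, 0.2, -1.4]
eef_pos: [579.9, 23.1, 174.8]
ee_rot: [[-0.985, 0.173, 0.0], [0.173, 0.985, -0.0], [-0.0, -0.0, -1.0]]
force: [0.2, -0.2, -1.9]
```

```bash
python3 -m jog '[{"claw":1,"translation":[0,0,0.7],"spin":0},{"claw":1,"translation":[0,0,1.4],"spin":0},{"claw":1,"translation":[0,0,2],"spin":0},{"claw":1,"translation":[0,0,2.5],"spin":0},{"claw":1,"translation":[0,0,3],"spin":0}]'|sed -n '2p;4p'
python3 -m jog '[{"claw":1,"translation":[0,0,0.5],"spin":0},{"claw":1,"translation":[0,0,1],"spin":0},{"claw":1,"translation":[0,0,1.5],"spin":0},{"claw":1,"translation":[0,0,2],"spin":0},{"claw":1,"translation":[0,0,2],"spin":0}]'|sed -n '2p;4p'
```

```text
eef_pos: [579.9, 22.9, 171.8]
force: [0.2, -1.1, -0.3]
eef_pos: [579.9, 23.2, 169.7]
force: [-0.3, -0.9, -1.5]
```

```bash
for i in 1; do python3 -m jog '[{"claw":1,"translation":[0,0,0.3],"spin":0},{"claw":1,"translation":[0,0,0.6],"spin":0},{"claw":1,"translation":[0,0,0.9],"spin":0},{"claw":1,"translation":[0,0,1.2],"spin":0},{"claw":1,"translation":[0,0,1.5],"spin":0}]'|sed -n '2p;4p'
python3 -m jog '[{"claw":1,"translation":[0,0,0.3],"spin":0},{"claw":1,"translation":[0,0,0.6],"spin":0},{"claw":1,"translation":[0,0,0.9],"spin":0},{"claw":1,"translation":[0,0,1.2],"spin":0},{"claw":1,"translation":[0,0,1.5],"spin":0}]'|sed -n '2p;4p'; done
```

```text
eef_pos: [580.0, 23.1, 168.4]
force: [0.8, -1.0, 0.5]
eef_pos: [579.9, 23.1, 166.8]
force: [0.1, -0.4, -0.1]
```

```bash
python3 -m jog '[{"claw":1,"translation":[0,0,0.3],"spin":0},{"claw":1,"translation":[0,0,0.6],"spin":0},{"claw":1,"translation":[0,0,0.9],"spin":0},{"claw":1,"translation":[0,0,1.2],"spin":0},{"claw":1,"translation":[0,0,1.2],"spin":0}]'|sed -n '2p;4p'
python3 -m jog '[{"claw":1,"translation":[0,0,0.2],"spin":0},{"claw":1,"translation":[0,0,0.4],"spin":0},{"claw":1,"translation":[0,0,0.6],"spin":0},{"claw":1,"translation":[0,0,0.8],"spin":0},{"claw":1,"translation":[0,0,0.8],"spin":0}]'|sed -n '2p;4p'
```

```text
eef_pos: [579.8, 23.1, 165.5]
force: [-0.4, 0.0, -0.4]
eef_pos: [579.9, 23.1, 164.7]
force: [0.6, -0.3, -1.0]
```

```bash
python3 -m jog '[{"claw":1,"translation":[0,0,0.2],"spin":0},{"claw":1,"translation":[0,0,0.4],"spin":0},{"claw":1,"translation":[0,0,0.6],"spin":0},{"claw":1,"translation":[0,0,0.8],"spin":0},{"claw":1,"translation":[0,0,0.8],"spin":0}]'|sed -n '2p;4p'
python3 -m jog '[{"claw":1,"translation":[0,0,0.2],"spin":0},{"claw":1,"translation":[0,0,0.4],"spin":0},{"claw":1,"translation":[0,0,0.5],"spin":0},{"claw":1,"translation":[0,0,0.5],"spin":0},{"claw":1,"translation":[0,0,0.5],"spin":0}]'|sed -n '2p;4p'
python3 - <<'E'
from h import *
go(580,23,164)
s=ctrl.camera('side')
cv2.imwrite('pics/s9.png',crop(s,220,150,40,50,10))
E
```

```text
eef_pos: [580.0, 23.1, 164.4]
force: [-1.8, -0.3, 6.2]
eef_pos: [580.1, 23.0, 164.3]
force: [-2.4, -0.5, 9.2]
t 17.47 pos [580.1  23.  164.3] shift [ 0.1 -0.1  0.3] spin 0.001 F [-2.4 -0.5  9.2] gap 28.4 ff 60.6
```

View pics/s9.png

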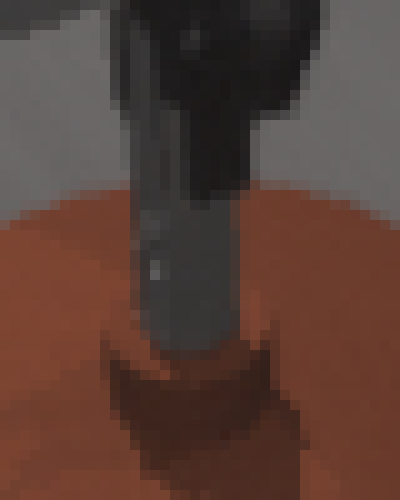

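The picture shows the jaws right down on the collar at about (195,350), and contact force is rising (N ≈ 11 N). I'll press further, gently.

```bash
python3 -m jog '[{"claw":1,"translation":[0,0,0.2],"spin":0},{"claw":1,"translation":[0,0,0.4],"spin":0},{"claw":1,"translation":[0,0,0.6],"spin":0},{"claw":1,"translation":[0,0,0.7],"spin":0},{"claw":1,"translation":[0,0,0.7],"spin":0}]'|sed -n '2p;4p'
```

```text
eef_pos: [580.1, 23.0, 163.9]
force: [-3.3, -0.1, 11.7]
```

```bash
python3 -m jog '[{"claw":1,"translation":[0,0,0.2],"spin":0},{"claw":1,"translation":[0,0,0.4],"spin":0},{"claw":1,"translation":[0,0,0.5],"spin":0},{"claw":1,"translation":[0,0,0.5],"spin":0},{"claw":1,"translation":[0,0,0.5],"spin":0}]'|sed -n '2p;4p'
```

```text
eef_pos: [580.1, 23.0, 163.5]
force: [-2.8, -0.6, 12.4]
```

```bash
python3 -m jog '[{"claw":1,"translation":[0,0,0.2],"spin":0},{"claw":1,"translation":[0,0,0.4],"spin":0},{"claw":1,"translation":[0,0,0.5],"spin":0},{"claw":1,"translation":[0,0,0.5],"spin":0},{"claw":1,"translation":[0,0,0.5],"spin":0}]'|sed -n '2p;4p'
```

```text
eef_pos: [580.2, 23.0, 163.0]
force: [-4.0, -0.5, 12.5]
```

```bash
python3 -m jog '[{"claw":1,"translation":[0,0,0.2],"spin":0},{"claw":1,"translation":[0,0,0.4],"spin":0},{"claw":1,"translation":[0,0,0.4],"spin":0},{"claw":1,"translation":[0,0,0.4],"spin":0},{"claw":1,"translation":[0,0,0.4],"spin":0}]'|sed -n '2p;4p'
python3 -m jog '[{"claw":1,"translation":[0,0,0.1],"spin":0},{"claw":1,"translation":[0,0,0.2],"spin":0},{"claw":1,"translation":[0,0,0.2],"spin":0},{"claw":1,"translation":[0,0,0.2],"spin":0},{"claw":1,"translation":[0,0,0.2],"spin":0}]'|sed -n '2p;4p'
```

```text
eef_pos: [580.1, 23.0, 162.5]
force: [-3.2, -0.2, 12.2]
eef_pos: [580.1, 23.0, 162.3]
force: [-2.6, -1.3, 11.1]
```

```bash
python3 -m jog '[{"claw":1,"translation":[0,0,0.2],"spin":0},{"claw":1,"translation":[0,0,0.4],"spin":0},{"claw":1,"translation":[0,0,0.4],"spin":0},{"claw":1,"translation":[0,0,0.4],"spin":0},{"claw":1,"translation":[0,0,0.4],"spin":0}]'|sed -n '2p;4p'
python3 -m jog '[{"claw":1,"translation":[0,0,0.2],"spin":0},{"claw":1,"translation":[0,0,0.3],"spin":0},{"claw":1,"translation":[0,0,0.3],"spin":0},{"claw":1,"translation":[0,0,0.3],"spin":0},{"claw":1,"translation":[0,0,0.3],"spin":0}]'|sed -n '2p;4p'
```

```text
eef_pos: [580.2, 23.1, 162.1]
force: [-2.8, -1.3, 13.3]
eef_pos: [580.2, 23.0, 162.1]
force: [-4.6, -0.2, 16.0]
```

```bash
python3 -m jog '[{"claw":1,"translation":[0,0,0],"spin":0},{"claw":1,"translation":[0,0,0],"spin":0},{"claw":1,"translation":[0,0,0],"spin":0},{"claw":1,"translation":[0,0,0],"spin":0},{"claw":1,"translation":[0,0,0],"spin":0}]'|sed -n '2p;4p'
python3 -m jog '[{"claw":1,"translation":[0,0,0],"spin":0},{"claw":1,"translation":[0,0,0],"spin":0},{"claw":1,"translation":[0,0,0],"spin":0},{"claw":1,"translation":[0,0,0],"spin":0},{"claw":1,"translation":[0,0,0],"spin":0}]'|sed -n '2p;4p'
python3 -m jog '[{"claw":1,"translation":[0,0,0],"spin":0},{"claw":1,"translation":[0,0,0],"spin":0},{"claw":1,"translation":[0,0,0],"spin":0},{"claw":1,"translation":[0,0,0],"spin":0},{"claw":1,"translation":[0,0,0],"spin":0}]'|sed -n '2p;4p'
```

```text
eef_pos: [580.2, 23.0, 162.1]
force: [-4.4, -0.4, 16.1]
eef_pos: [580.2, 23.0, 162.1]
force: [-4.6, -0.6, 15.7]
eef_pos: [580.2, 23.0, 162.1]
force: [-4.0, -0.4, 15.9]
```

```bash
python3 -m jog '[{"claw":1,"translation":[0,0,-0.4],"spin":0},{"claw":1,"translation":[0,0,-0.8],"spin":0},{"claw":1,"translation":[0,0,-1.1],"spin":0},{"claw":1,"translation":[0,0,-1.1],"spin":0},{"claw":1,"translation":[0,0,-1.1],"spin":0}]'|sed -n '2p;4p'
python3 -m jog '[{"claw":0.66,"translation":[0,0,0],"spin":0},{"claw":0.64,"translation":[0,0,0],"spin":0},{"claw":0.61,"translation":[0,0,0],"spin":0},{"claw":0.58,"translation":[0,0,0],"spin":0},{"claw":0.575,"translation":[0,0,0],"spin":0}]'|sed -n '2p;4,6p'
python3 -m jog '[{"claw":0.575,"translation":[0,0,0],"spin":0},{"claw":0.575,"translation":[0,0,0],"spin":0},{"claw":0.575,"translation":[0,0,0],"spin":0},{"claw":0.575,"translation":[0,0,0],"spin":0},{"claw":0.575,"translation":[0,0,0],"spin":0}]'|sed -n '2p;4,6p'
```

```text
eef_pos: [580.0, 23.1, 162.2]
force: [-1.3, -0.4, 6.9]
eef_pos: [579.6, 23.3, 161.2]
force: [-1.0, -0.6, -1.4]
finger_gap: 36.3
finger_force: 6.7
eef_pos: [579.9, 23.1, 161.5]
force: [-0.7, -0.1, -1.1]
finger_gap: 36.4
finger_force: 6.7
```

```bash
python3 -m jog '[{"claw":0.575,"translation":[0,0,-3],"spin":0},{"claw":0.575,"translation":[0,0,-8],"spin":0},{"claw":0.575,"translation":[0,0,-14],"spin":0},{"claw":0.575,"translation":[0,0,-22],"spin":0},{"claw":0.575,"translation":[0,0,-32],"spin":0}]'|sed -n '2p;4p'
python3 -m jog '[{"claw":0.575,"translation":[0,0,-15],"spin":0},{"claw":0.575,"translation":[0,0,-30],"spin":0},{"claw":0.575,"translation":[0,0,-32],"spin":0},{"claw":0.575,"translation":[0,0,-32],"spin":0},{"claw":0.575,"translation":[0,0,-32],"spin":0}]'|sed -n '2p;4,6p'
python3 - <<'E'
from h import *
go(513,-264,225)
s=ctrl.camera('side')
cv2.imwrite('pics/s10.png',crop(s,210,130,55,75,8))
E
```

```text
eef_pos: [579.8, 23.1, 194.4]
force: [-0.1, 0.5, -1.6]
eef_pos: [579.7, 23.1, 225.5]
force: [-0.2, 0.2, -2.4]
finger_gap: 36.3
finger_force: 6.7
t 23.77 pos [579.7  23.1 225.5] shift [  16.1 -294.3    0.5] spin 0.001 F [-0.2  0.2 -2.4] gap 36.3 ff 6.7
```

View pics/s10.png

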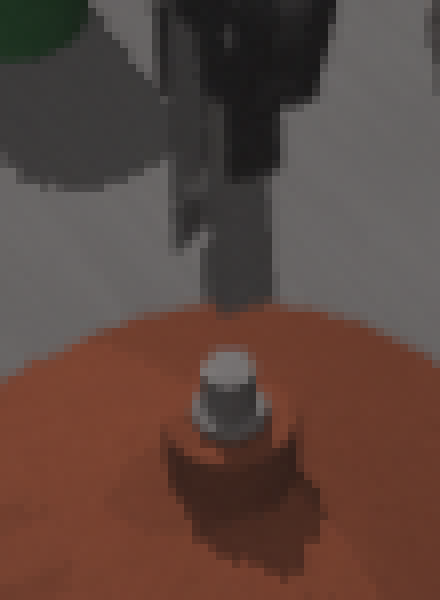

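The plug sits flush on the collar at (230,410), and the open tongs are clear above it. Next I'll take the tongs back to the stand.

```bash
python3 -m jog '[{"claw":0.6,"translation":[2,-37,0],"spin":0},{"claw":0.6,"translation":[4,-74,0],"spin":0},{"claw":0.6,"translation":[6,-111,0],"spin":0},{"claw":0.6,"translation":[8,-147,0],"spin":0},{"claw":0.6,"translation":[8,-147,0],"spin":0}]' >/dev/null
python3 -m jog '[{"claw":0.6,"translation":[2,-37,0],"spin":0},{"claw":0.6,"translation":[4,-74,0],"spin":0},{"claw":0.6,"translation":[6,-111,0],"spin":0},{"claw":0.6,"translation":[8,-147,0],"spin":0},{"claw":0.6,"translation":[8,-147,0],"spin":0}]' >/dev/null
python3 -m jog '[{"claw":0.6,"translation":[0,0,20],"spin":0},{"claw":0.6,"translation":[0,0,40],"spin":0},{"claw":0.6,"translation":[0,0,60],"spin":0},{"claw":0.6,"translation":[0,0,70],"spin":0},{"claw":0.6,"translation":[0,0,70],"spin":0}]' >/dev/null
python3 -m jog '[{"claw":0.6,"translation":[0,0,0],"spin":0},{"claw":0.6,"translation":[0,0,0],"spin":0},{"claw":0.6,"translation":[0,0,20],"spin":0},{"claw":0.6,"translation":[0,0,35],"spin":0},{"claw":0.6,"translation":[0,0,35],"spin":0}]' 
python3 -c "from h import *;go(513.4,-264,58)"
```

```text
t: 25.48
eef_pos: [512.6, -263.1, 119.4]
ee_rot: [[-0.985, 0.173, -0.002], [0.173, 0.985, 0.001], [0.002, 0.001, -1.0]]
force: [-1.0, -0.1, -1.5]
finger_gap: 34.1
finger_force: 7.2
t 25.48 pos [ 512.6 -263.1  119.4] shift [-1.  -0.7 61.4] spin 0.001 F [-1.  -0.1 -1.5] gap 34.1 ff 7.2
```

```bash
python3 -m jog '[{"claw":0.6,"translation":[-0.4,-0.5,7],"spin":0},{"claw":0.6,"translation":[-0.4,-0.5,14],"spin":0},{"claw":0.6,"translation":[-0.4,-0.5,21],"spin":0},{"claw":0.6,"translation":[-0.4,-0.5,28],"spin":0},{"claw":0.6,"translation":[-0.4,-0.5,33],"spin":0}]' |sed -n '2p;4p'
python3 -m jog '[{"claw":0.6,"translation":[0,0,6],"spin":0},{"claw":0.6,"translation":[0,0,12],"spin":0},{"claw":0.6,"translation":[0,0,18],"spin":0},{"claw":0.6,"translation":[0,0,23],"spin":0},{"claw":0.6,"translation":[0,0,23],"spin":0}]' |sed -n '2p;4p'
python3 -c "from h import *;go(513.4,-264,58)"
```

```text
eef_pos: [513.6, -264.2, 87.0]
force: [-0.7, 0.3, -0.7]
eef_pos: [513.1, -264.0, 63.4]
force: [0.1, 0.2, -0.7]
t 26.32 pos [ 513.1 -264.    63.4] shift [-0.3  0.1  5.4] spin 0.001 F [ 0.1  0.2 -0.7] gap 34.2 ff 7.2
```

```bash
python3 -m jog '[{"claw":0.6,"translation":[0,0,1.5],"spin":0},{"claw":0.6,"translation":[0,0,3],"spin":0},{"claw":0.6,"translation":[0,0,4],"spin":0},{"claw":0.6,"translation":[0,0,4.5],"spin":0},{"claw":0.6,"translation":[0,0,5],"spin":0}]' |sed -n '2p;4p'
python3 -m jog '[{"claw":0.6,"translation":[0,0,0.3],"spin":0},{"claw":0.6,"translation":[0,0,0.6],"spin":0},{"claw":0.6,"translation":[0,0,0.6],"spin":0},{"claw":0.6,"translation":[0,0,0.6],"spin":0},{"claw":0.6,"translation":[0,0,0.6],"spin":0}]' |sed -n '2p;4p'
```

```text
eef_pos: [513.7, -264.3, 59.7]
force: [0.1, -1.0, -1.0]
eef_pos: [513.7, -264.3, 59.1]
force: [0.0, 0.5, -1.2]
```

```bash
python3 -m jog '[{"claw":0.6,"translation":[0,0,0.4],"spin":0},{"claw":0.6,"translation":[0,0,0.8],"spin":0},{"claw":0.6,"translation":[0,0,1.2],"spin":0},{"claw":0.6,"translation":[0,0,1.4],"spin":0},{"claw":0.6,"translation":[0,0,1.4],"spin":0}]' |sed -n '2p;4p'
python3 -m jog '[{"claw":0.6,"translation":[0,0,0.4],"spin":0},{"claw":0.6,"translation":[0,0,0.8],"spin":0},{"claw":0.6,"translation":[0,0,0.8],"spin":0},{"claw":0.6,"translation":[0,0,0.8],"spin":0},{"claw":0.6,"translation":[0,0,0.8],"spin":0}]' |sed -n '2p;4p'
```

```text
eef_pos: [513.8, -264.3, 57.9]
force: [-0.8, 0.3, 4.3]
eef_pos: [514.1, -264.7, 57.6]
force: [-1.6, 0.1, 8.8]
```

```bash
python3 -m jog '[{"claw":0.6,"translation":[0,0,-0.8],"spin":0},{"claw":0.58,"translation":[0,0,-0.8],"spin":0},{"claw":0.55,"translation":[0,0,-0.8],"spin":0},{"claw":0.5,"translation":[0,0,-0.8],"spin":0},{"claw":0.3,"translation":[0,0,-0.8],"spin":0}]' |sed -n '2p;4,6p'
python3 -m jog '[{"claw":0,"translation":[0,0,0],"spin":0},{"claw":0,"translation":[0,0,0],"spin":0},{"claw":0,"translation":[0,0,0],"spin":0},{"claw":0,"translation":[0,0,0],"spin":0},{"claw":0,"translation":[0,0,0],"spin":0}]' |sed -n '2p;4,6p'
python3 -m jog '[{"claw":0,"translation":[0,0,-15],"spin":0},{"claw":0,"translation":[0,0,-30],"spin":0},{"claw":0,"translation":[0,0,-50],"spin":0},{"claw":0,"translation":[0,0,-70],"spin":0},{"claw":0,"translation":[0,0,-90],"spin":0}]' |sed -n '2p;4p'
python3 -m jog '[{"claw":0,"translation":[0,0,-30],"spin":0},{"claw":0,"translation":[0,0,-60],"spin":0},{"claw":0,"translation":[0,0,-90],"spin":0},{"claw":0,"translation":[0,0,-100],"spin":0},{"claw":0,"translation":[0,0,-100],"spin":0}]' |sed -n '2p;4p'
python3 - <<'E'
from h import *
go(513,-264,225)
s=ctrl.camera('side');t=ctrl.camera('top')
cv2.imwrite('pics/s11.png',np.hstack([crop(s,210,160,100,150,4),crop(t,230,150,100,150,4)]))
E
```

```text
eef_pos: [513.5, -264.2, 57.4]
force: [-0.2, -0.5, -0.4]
finger_gap: 53.4
finger_force: 0.0
eef_pos: [513.6, -264.3, 57.6]
force: [-0.1, -0.3, 0.3]
finger_gap: 85.5
finger_force: 0.0
eef_pos: [513.4, -264.2, 148.4]
force: [0.4, -0.3, -0.5]
eef_pos: [514.8, -265.0, 250.6]
force: [0.0, 1.6, -0.6]
t 29.65 pos [ 514.8 -265.   250.6] shift [ 2.1  0.7 25.6] spin 0.001 F [ 0.   1.6 -0.6] gap 85.4 ff 0.0
```

View pics/s11.png

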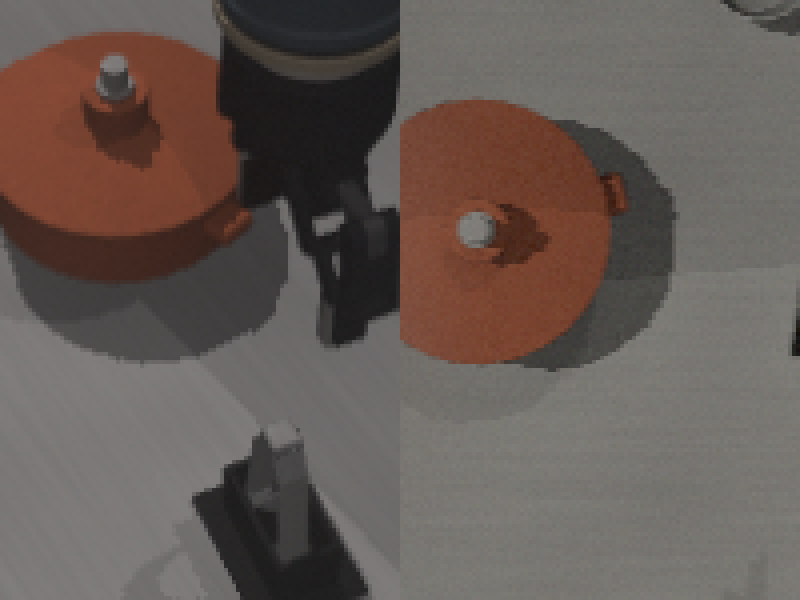

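The tongs stand upright in their stand with the bow at (283,435), the plug is flush in the collar at (115,85), and the gripper is clear. Handing the job in.

```bash
python3 -c "
from station import ctrl
print(ctrl.finish_job())"
```

```text
the job is handed in; nothing more can be done
None
```

The plug sits flush in the collar after more than a second of pressing at about 16 N on the wrist sensor (about 18 N on the collar with the tongs' weight), the tongs are back upright in their stand, and the job is handed in at about 30 s.

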